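# Blank off the keyed purge coupler

### The job

Close the empty purge-gas coupler with its red blanking plug: pull the coupler's blue sleeve back (down, towards the bench) until it stays back by itself, then take the plug from its park block and insert it gently, feeling for the keyways by turning it under light pressure and never forcing it, until it is fully home and the sleeve springs forward and locks it. Leave the plug locked upright in the coupler, let go, and do not disturb the jar or the small red bottle.

Things in the scene. Friction and masses are not known exactly. Their poses are not given: they have to be found in the camera images.
- coupler: Upright quick coupler fixed to the bench, mouth upwards, steel core with a blue sleeve round it; origin under the centre of its 90x90x8 mm aluminium base plate, z up. With the sleeve forward, two locking dogs bar the bore 9.5 mm below the mouth, so the plug cannot go in.
- coupler_mouth (a point): Centre of the core's mouth, 75 mm above the bench, z up. Bore 25.5 mm wide with a 2 mm chamfer; two opposite keyways 9 mm wide and 11 mm deep in the rim. They lie roughly along this x axis, but the core may be clocked up to 0.45 rad either way about z: the true angle is not reported. Lugs more than about 0.12 rad off the keyways land on the rim.
- sleeve (a joint): Travel of the sleeve (m): 0 = forward (up), as at the start; 0.010 = fully back (down), end stop. Its spring pushes forward with 3 N at 0, 5.5 N at 0.010. Pulled back to the stop it is caught inside and then stays by itself at about 0.007 when let go; it springs to 0 only when the plug is fully home.
- sleeve_flange (a point): Centre of the top face of the sleeve's flange, on the coupler's axis; it travels with the sleeve. Flange 56 mm in diameter, 5 mm thick, to push down on. Above it the sleeve is ribbed, 46 mm in diameter and 25 mm tall (grip it there); forward, its top is flush with the mouth and the flange top is 25 mm below the mouth.
- plug_grip (a point): Centre of the plug's red grip bar, z up along the plug's axis; at the start the plug stands upright in the park block. Bar 44 mm long along x, 18 mm wide along y (to grasp), 34 mm tall (17 mm above and below this point). Under it a steel flange, 40 mm in diameter, 4 mm thick, underside 21 mm below this point. Locked home, this point is 21 to 24 mm above the mouth.
- plug_tip (a point): Centre of the lower end of the plug's nose (24 mm in diameter, ring groove), 46.5 mm below plug_grip. Going in, a spring of 2.5 to 5 N resists from 8.5 mm below the mouth on, with a few N more of rubbing; locked home, the tip is 22.5 to 25.5 mm below the mouth, where the flange meets a hard stop.
- plug: The blanking plug, 63.5 mm tall, about 0.13 kg; origin at its tip, z up its axis. Two brass lugs stand out along +x and -x, in line with the grip bar: 6 mm wide, to 16 mm from the axis, their lower ends 16.5 mm above the tip. Lugs off the keyways land on the rim with the tip 16.5 mm below the mouth (plug_grip 30 mm above it).
- park_block: White block 70x70x35 mm, fixed to the bench, with a 36 mm hole from above in which the plug stands, its flange resting on the block's top; origin under its centre.
- nut_jar: Bystander: small white jar, 44 mm in diameter and 61 mm tall, standing loose behind the work; origin under its centre.
- threadlock_bottle: Bystander: small red bottle with a blue cap, 29 mm in diameter and 96 mm tall, standing loose behind the work; origin under its centre.
Mind the look-alikes: they are no part of the job. What is meant by the plug is not green, purple or turquoise, and is the smaller of those in its own colour.

How it is judged:
By the outcome, as a careful person would: the job done as asked, in the order asked, and still so for the second after the job is handed in, with the robot touching nothing.
It also fails if it takes over 64 s, if anything falls off the work surface, if the arm or the gripper's body presses on something with over 40 N, if the wrist force passes 120 N, or if a joint passes its speed limit or range.

### The arm

A 7-joint arm with a two-finger parallel gripper is mounted at the origin on a cart in front of the work surface, level with it; the furniture and walls round the work are solid. World frame = base frame: x ahead of the robot, y to its left, z up, the work surface at z = 0. Lengths are in mm, angles in rad, forces in N, time in s.
With the tool pointing down it reaches from about 400 to 850 mm from the base axis. Payload 4.4 kg.
Tool frame: the origin (TCP) lies between the finger pads; the fingertips stand manip.tips_ahead ahead of it and the grasp point (between the pads) lies 2 mm behind it (manip.tips_ahead is the distance from the TCP to the fingertips, in mm); y points along the fingers, z is the direction in which the jaws open and shut, and the axes are right-handed (so a half turn about y gives the same grasp; the last joint's range is limited). The gripper opens to 94 mm and grips with 3 to 60 N. Pads are 16 mm wide; open, the fingers measure 119 mm over their backs; the gripper's body (75 mm by 177 mm) begins 78 mm behind the grasp point.
Start: joints at [1.266, 0.628, 0.038, 1.517, -0.027, 0.996, -0.02], TCP at [153.777, -631.562, 222.478] pointing down, gripper open.
Joint ranges: [-3.06, 3.06], [-0.37, 2.12], [-1.25, 1.32], [0.18, 2.47], [-1.1, 4.24], [0.23, 1.98], [-2.94, 2.94]. Speed limits (rad/s): [2.57, 2.57, 3.14, 3.14, 3.14, 3.14, 3.14].

### API

Orientations are given as a unit quaternion [w, x, y, z].
In Python, from rig import readout, viewer, manip gives the robot as it stands.
- The arm moves only by the tool send_rows, never from a script. Its argument "rows" is a list of rows, each a list of 4 numbers: the shift along the tool's x, y, z in mm, then the turn about the tool's y in degrees. In form: [[x, y, z, yaw], ...]. A call has 1 to 10 rows; each row is the pose to reach, as a shift and turn from the pose commanded when the call began, along the tool's axes at that moment; what a row does not reach only later rows make up. A row lasts 1/12 s, in which the tool goes at most 41.7 mm and 7.16 degrees, less where a joint would pass 70% of its speed; a pose out of reach is approached as far as the arm can. A call with a gripper value outside its range is refused whole. "fingers" is the gripper command: -1 is fully open, 1 is shut, values between are in proportion, set as the call begins (left out, the last holds). The fingers move at their own pace and stop on an object; the grip force is fixed at half the most. Time passes only in rows, so rows that repeat a pose let the fingers close. It gives the time, the measured TCP pose, the force and the opening at its end, in the units of the state.
- readout.get_state(): the state, without advancing time (a new reading comes with each control period).
- viewer.snapshot(name): name is "scene" or "side" or "wrist"; returns the picture (400x640x3 uint8, blue, green, red); there is no depth.
- viewer.camera_params(name): a dict with "mtx" (3x3 intrinsics, pixels), "pose" (4x4, takes a point from camera to world coordinates); the wrist camera has in their place "tool_from_camera" (4x4, takes a point from camera to tool coordinates, whose origin is the TCP and whose axes are the tool frame's). Camera axes: x right, y down, z forward; pixel columns grow to the right and rows downward; lengths in mm; the calibration is good to about 2 mm. The wrist camera is an equidistant fisheye: a pixel r from the principal point sees the ray r / f radians off the axis. A picture is of the moment at which its call begins: read the wrist's pose just before it. camera_params takes no time and is no camera call.
- manip.job_done(): hands the job in, once; it reports no verdict.
The state is a dict: "time": time; "qpos": joint angles; "joint_velocities": joint speeds; "effort": joint torques, N m; "eef_pos": TCP position; "eef_rot": TCP orientation; "contact_force": force on the tool from outside, world axes, zero at the start; "wrist_torque": the same for the moment, N m; "opening": finger opening in mm.
Only numpy, scipy, OpenCV 4.12 (cv2) and the standard library are available. Lean on these libraries where they do the work, as an engineer would, in place of code of your own. Each camera call takes 0.05 s, during which the arm holds its last target.

## Working session

There is one attempt and no reset: what is moved stays moved. The work goes in short steps, Python scripts to look and compute and a tool call to move; the robot and the scene stay as the last step left them, time stands still between calls to the robot, and variables do not carry over. Pictures are saved under pics/ and viewed, and the job is handed in when it is done.

Besides the shell and the picture viewer there is one more tool, called after ">>>" as name([rows], argument=value, ...), one row to a line, values as JSON. send_rows: Moves the arm, as the interface text tells. Its arguments: {"type":"object","properties":{"rows":{"type":"array","items":{"type":"array","items":{"type":"number"}}},"fingers":{"type":"number"}},"required":["rows"]}

```bash
ls; mkdir -p pics; python3 - <<'E'
from rig import readout, viewer, manip
import cv2
print(readout.get_state()); print(manip.tips_ahead)
for n in ["scene","side","wrist"]:
    print(n,viewer.camera_params(n)); cv2.imwrite(f"pics/{n}0.png",viewer.snapshot(n))
E
```

```text
pics
{'time': 0.0, 'qpos': array([ 1.26620122,  0.62932741,  0.03843923,  1.51832078, -0.02698997,
        0.99631016, -0.01999349]), 'joint_velocities': array([-1.49402914e-03, -7.33246306e-04,  6.25710790e-05,  1.72938290e-03,
       -2.13811226e-04,  7.95430937e-04, -4.00525087e-05]), 'effort': array([ 3.35102759e-04, -5.49711657e+01,  1.14365749e+00, -1.86629605e+01,
       -5.22482966e-02,  2.36592838e-02,  1.78917985e-04]), 'eef_pos': array([ 153.62759936, -630.94863593,  221.5812872 ]), 'eef_rot': array([ 0.08414358, -0.08431978,  0.70271897, -0.70142433]), 'contact_force': array([ 0.16896745,  0.04553216, -0.34278515]), 'wrist_torque': array([ 0.04599313,  0.01860554, -0.07391805]), 'opening': 93.78564462347789}
17.0
scene {'mtx': array([[458.04237085,   0.        , 321.21944945],
       [  0.        , 458.04237085, 204.69770354],
       [  0.        ,   0.        ,   1.        ]]), 'pose': array([[ 8.27751265e-01, -4.49784807e-01,  3.35442202e-01,
         2.32948295e+02],
       [-5.61082170e-01, -6.59448969e-01,  5.00313757e-01,
        -4.77104428e+02],
       [-3.8265122
[... 502 characters left out ...]
     [ 9.08139062e-03, -9.49117000e-01, -3.14792708e-01,
         3.59470746e+02],
       [ 0.00000000e+00,  0.00000000e+00,  0.00000000e+00,
         1.00000000e+00]])}
wrist {'mtx': array([[309.70691629,   0.        , 320.87805588],
       [  0.        , 309.70691629, 197.79744353],
       [  0.        ,   0.        ,   1.        ]]), 'tool_from_camera': array([[ 2.19980687e-04,  9.70153850e-01,  2.42490122e-01,
        -7.01277569e+01],
       [-2.97445471e-04, -2.42490053e-01,  9.70153846e-01,
        -1.62184223e+02],
       [ 9.99999932e-01, -2.85542698e-04,  2.35224740e-04,
         1.14012303e+00],
       [ 0.00000000e+00,  0.00000000e+00,  0.00000000e+00,
         1.00000000e+00]])}
```

View pics/scene0.png

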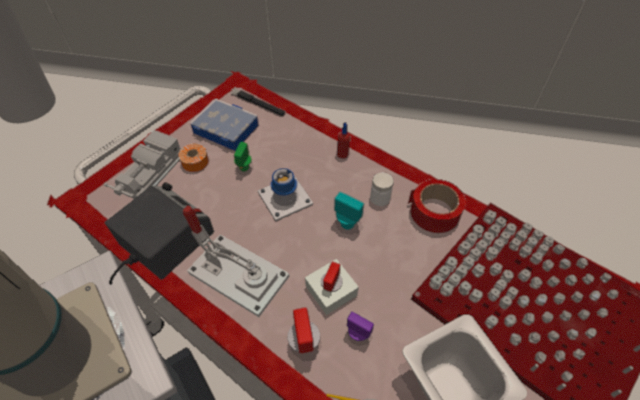

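View pics/side0.png

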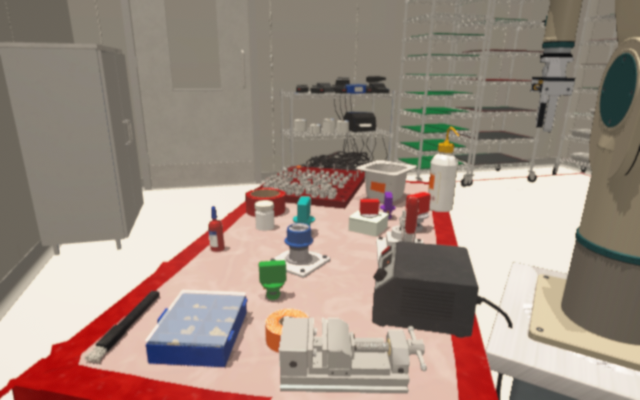

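View pics/wrist0.png

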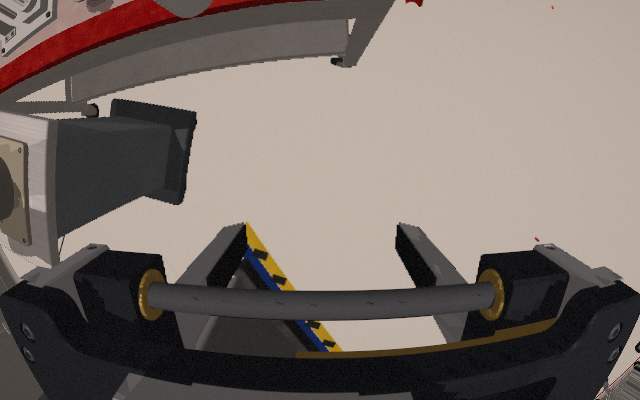

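The scene view shows the following things that could be taken for the plug:
- red in the white block at (332,277)
- bigger red on the bench at (303,330)
- teal at (348,210)
- green at (243,157)
- purple at (360,326)
- red hand-lever clamp at (195,218)

The smaller red one in the white park block fits the description, and the coupler is at (284,185). I'll check both in a close crop.

```bash
python3 - <<'E'
import cv2,numpy as np
s=cv2.imread('pics/scene0.png'); d=cv2.imread('pics/side0.png')
a=cv2.resize(s[240:360,270:390],(400,400),interpolation=cv2.INTER_CUBIC)
b=cv2.resize(s[155:225,249:319],(400,400),interpolation=cv2.INTER_CUBIC)
cv2.imwrite('pics/c1.png',np.hstack([a,b]))
a=cv2.resize(d[180:250,340:440],(400,280),interpolation=cv2.INTER_CUBIC)
b=cv2.resize(d[215:285,250:350],(400,280),interpolation=cv2.INTER_CUBIC)
cv2.imwrite('pics/c2.png',np.hstack([a,b]))
E
```

```text
(no output)
```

View pics/c1.png

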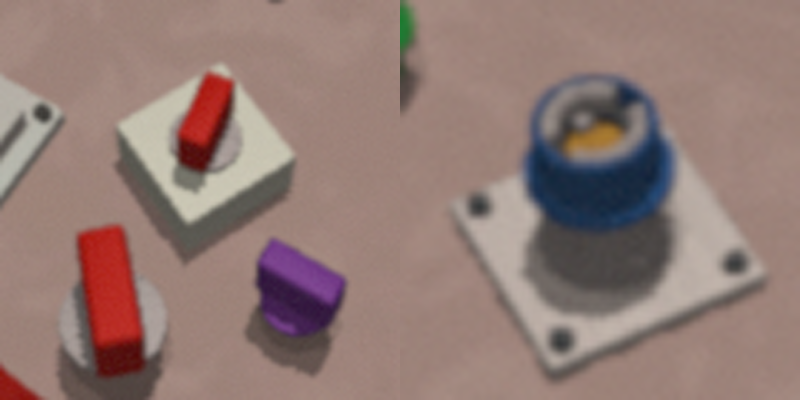

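View pics/c2.png

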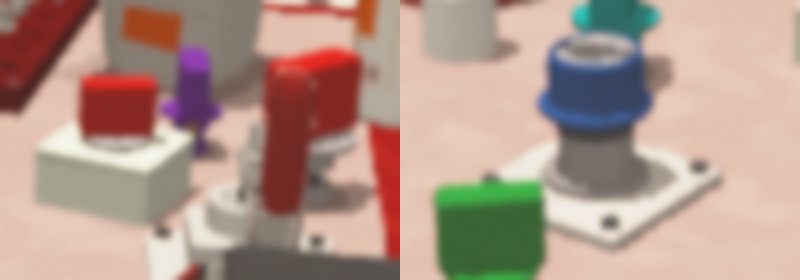

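The crops confirm it: the smaller red bar stands in the white block, and the larger red one lies on the bench at left. The coupler mouth shows one keyway at about (289,172) in the scene view. Next I'll work out positions.

```bash
cat > h.py <<'E'
from rig import readout, viewer, manip
import numpy as np, cv2
from scipy.spatial.transform import Rotation as R
def ray(n,p):
    c=viewer.camera_params(n);P=c['pose'];d=P[:3,:3]@np.linalg.inv(c['mtx'])@np.array([p[0],p[1],1.]);return P[:3,3],d
def onz(n,p,z):
    o,d=ray(n,p);return o+d*(z-o[2])/d[2]
def proj(n,X):
    c=viewer.camera_params(n);P=np.linalg.inv(c['pose']);q=(P[:3,:3]@np.atleast_2d(X).T+P[:3,3:]);q=c['mtx']@q;return (q[:2]/q[2]).T
def toolpose(st):
    q=st['eef_rot'];return st['eef_pos'],R.from_quat(np.r_[q[1:],q[0]]).as_matrix()
def wproj(X,st):
    c=viewer.camera_params('wrist');p,M=toolpose(st);T=c['tool_from_camera']
    q=(np.atleast_2d(X)-p)@M; q=(q-T[:3,3])@T[:3,:3]
    rho=np.hypot(q[:,0],q[:,1]);th=np.arctan2(rho,q[:,2]);m=c['mtx']
    return np.c_[m[0,2]+m[0,0]*th*q[:,0]/rho, m[1,2]+m[1,1]*th*q[:,1]/rho]
def wray(p,st):
    c=viewer.camera_params('wrist');t,M=toolpose(st);T=c['tool_from_camera'];m=c['mtx']
    u=(np.array(p)-m[:2,2])/m[0,0];th=np.linalg.norm(u);d=np.r_[np.sin(th)*u/th,np.cos(th)]
    return t+M@T[:3,3], M@T[:3,:3]@d
def wonz(p,z,st):
    o,d=wray(p,st);return o+d*(z-o[2])/d[2]
E
python3 - <<'E'
from h import *
f=lambda x,y:(270+x*.3,240+y*.3); g=lambda x,y:(249+x*.175,155+y*.175)
np.set_printoptions(precision=1,suppress=True)
B=[onz('scene',f(*p),35) for p in [(118,128),(222,65),(295,158),(188,222)]]
print('block',np.array(B),np.mean(B,0))
print('bar',[onz('scene',f(*p),73) for p in [(208,72),(234,82),(207,160),(180,150)]])
C=[onz('scene',g(*p),8) for p in [(50,207),(153,362),(365,265)]]
print('coup',np.array(C),(C[0]+C[2])/2)
print('mouth',onz('scene',g(196,120),75),'key',onz('scene',g(228,97),75), onz('scene',g(165,130),75))
# side
f2=lambda x,y:(340+x*.25,180+y*.25); g2=lambda x,y:(250+x*.25,215+y*.25)
print('side mouth',onz('side',g2(198,48),75)); print('side bar top',[onz('side',f2(*p),73) for p in [(80,78),(157,80)]])
st=readout.get_state();p,M=toolpose(st);print(M)
E
```

```text
block [[ 428.1 -132.9   35. ]
 [ 497.7 -132.6   35. ]
 [ 497.  -201.6   35. ]
 [ 428.5 -199.7   35. ]] [ 462.8 -166.7   35. ]
bar [array([ 475.6, -149.5,   73. ]), array([ 483.5, -162.2,   73. ]), array([ 445.7, -191.3,   73. ]), array([ 437.5, -178.9,   73. ])]
coup [[464.5 114.1   8. ]
 [459.9  30.3   8. ]
 [547.6  24.    8. ]] [506.1  69.    8. ]
mouth [506.6  68.2  75. ] key [521.6  71.   75. ] [495.1  70.4  75. ]
side mouth [504.7  72.2  75. ]
side bar top [array([ 482.6, -151.2,   73. ]), array([ 443.4, -171.5,   73. ])]
[[-1.  -0.   0.2]
 [-0.2  0.  -1. ]
 [ 0.  -1.  -0. ]]
```

The numbers agree with each other. The block's sides come out at 69 mm (expected 70) and centred at (463,-167). The coupler is at about (506,69), by two routes within 4 mm. Now I'll plan the first moves: raise the tool, go over the plug for a look, then to the coupler.

```bash
cat >> h.py <<'E'
def rel(t,jaw=None,verbose=True):
    """tool shift from measured pose to world target t, and yaw so tool z has world angle jaw (deg)"""
    st=readout.get_state();p,M=toolpose(st)
    s=M.T@(np.array(t,float)-p); a=np.degrees(np.arctan2(M[1,2],M[0,2]))
    y=None
    if jaw is not None: y=-(((jaw-a)+90)%180-90)
    print('t',st['time'],'pos',p.round(1),'jaw',round(a,2),'shift',s.round(2),'yaw',y,'F',st['contact_force'].round(2),'open',round(st['opening'],1)); return s,y
E
python3 - <<'E'
from h import *
rel((300,-450,320));rel((455,-170,220),-53);rel((445,-290,300))
E
```

```text
t 0.15 pos [ 153.7 -631.1  221.8] jaw -76.32 shift [-184.99  -98.02 -141.47] yaw None F [ 0.14 -0.08 -0.32] open 94.0
t 0.15 pos [ 153.7 -631.1  221.8] jaw -76.32 shift [-401.83    2.31 -376.71] yaw -23.315947217070445 F [ 0.14 -0.08 -0.32] open 94.0
t 0.15 pos [ 153.7 -631.1  221.8] jaw -76.32 shift [-363.72  -77.85 -262.6 ] yaw None F [ 0.14 -0.08 -0.32] open 94.0
```

>>> send_rows([
  [-20, -15, -15, 0],
  [-50, -35, -35, 0],
  [-80, -50, -60, 0],
  [-110, -65, -80, 0],
  [-140, -80, -105, 0],
  [-170, -90, -130, 0],
  [-200, -95, -150, 0],
  [-230, -95, -175, 0],
  [-260, -95, -200, 0],
  [-290, -95, -225, 0],
], fingers=-1)

```text
time: 0.98
eef_pos: [383.0, -342.6, 317.6]
eef_rot: [-0.084, 0.084, -0.702, 0.702]
contact_force: [0.8, 0.1, 1.1]
opening: 94.5
```

```bash
python3 - <<'E'
from h import *
rel((462,-168,180),-53)
E
```

```text
t 0.9833 pos [ 383.  -342.6  317.6] jaw -76.33 shift [-118.    137.59 -151.05] yaw -23.33116878247131 F [0.81 0.13 1.13] open 94.5
```

>>> send_rows([
  [-15, 0, -20, -3],
  [-35, 5, -45, -6],
  [-60, 25, -75, -10],
  [-80, 50, -100, -14],
  [-100, 75, -125, -18],
  [-112, 100, -143, -21],
  [-118, 120, -151, -23],
  [-118, 132, -151, -23],
  [-118, 137, -151, -23],
  [-118, 137, -151, -23],
])

```text
time: 1.82
eef_pos: [460.4, -169.6, 179.4]
eef_rot: [0.222, -0.223, 0.672, -0.671]
contact_force: [-0.1, -0.8, 0.7]
opening: 93.9
```

```bash
cat > snap.py <<'E'
from h import *
import sys,pickle
n=sys.argv[1]; st=readout.get_state(); im=viewer.snapshot('wrist'); cv2.imwrite(f'pics/{n}.png',im); pickle.dump(st,open(f'{n}.pkl','wb'))
print(st['time'],st['eef_pos'].round(1),st['contact_force'].round(2))
E
python3 snap.py w1
```

```text
1.8167 [ 460.4 -169.6  179.4] [-0.12 -0.79  0.67]
```

View pics/w1.png

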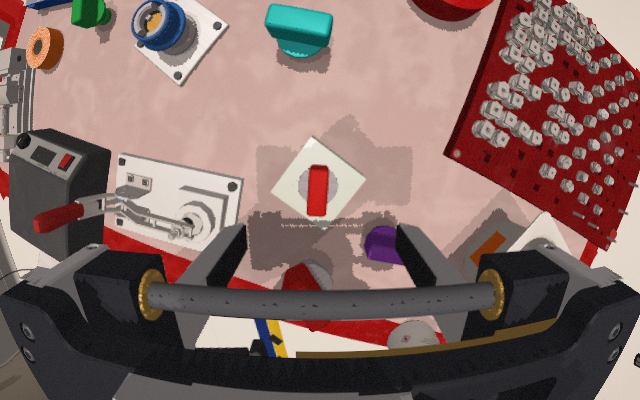

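The wrist view shows the plug bar at about (317,190) in its white block, nearly in line with the tool's x. I'll zoom in.

```bash
python3 - <<'E'
import cv2
s=cv2.imread('pics/w1.png')
cv2.imwrite('pics/w1c.png',cv2.resize(s[125:235,262:377],None,fx=5.2,fy=5.2,interpolation=cv2.INTER_CUBIC))
E
```

```text
(no output)
```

View pics/w1c.png

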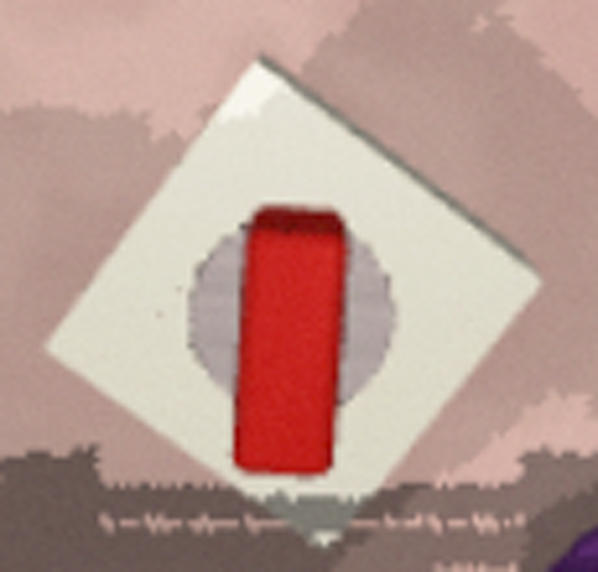

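```bash
python3 - <<'E'
from h import *
import pickle
np.set_printoptions(precision=1,suppress=True)
st=pickle.load(open('w1.pkl','rb'));f=lambda x,y:(262+x/5.2-.4,125+y/5.2-.4)
P=[wonz(f(*p),73,st) for p in [(248,228),(345,235),(331,473),(236,468)]]
print(np.array(P),np.mean(P,0)); a=(P[0]+P[1]-P[2]-P[3])/2; print(np.linalg.norm(a),np.degrees(np.arctan2(a[1],a[0])),np.linalg.norm(P[0]-P[1]))
print('flange',wonz(f(292,318),39,st))
print('block',np.mean([wonz(f(*p),35,st) for p in [(260,57),(45,348),(541,283),(325,545)]],0))
print('coupler mouth', wonz((158,22),75,st))
rel((506,69,140),-80)
E
```

```text
[[ 478.  -145.    73. ]
 [ 486.8 -158.8   73. ]
 [ 451.8 -182.1   73. ]
 [ 442.6 -168.2   73. ]] [ 464.8 -163.5   73. ]
42.166389648764685 33.47774022308871 16.39028393848552
flange [ 464.  -164.1   39. ]
block [ 464.3 -163.9   35. ]
coupler mouth [508.9  58.3  75. ]
t 1.8667 pos [ 461.  -170.2  180.3] jaw -53.37 shift [-178.8   40.3 -165.1] yaw 26.62911301715254 F [ 0.1 -0.3  0.3] open 93.9
```

>>> send_rows([
  [-15, 0, -14, 3],
  [-40, 0, -37, 9],
  [-70, 0, -64, 15],
  [-98, 0, -90, 20],
  [-126, 0, -117, 26],
  [-152, 5, -141, 32],
  [-170, 10, -157, 36],
  [-178, 15, -165, 36],
  [-179, 17, -165, 36],
  [-179, 17, -165, 36],
])

```text
time: 2.7
eef_pos: [506.2, 68.3, 163.5]
eef_rot: [-0.005, 0.005, -0.707, 0.707]
contact_force: [0.4, -0.2, 0.2]
opening: 94.0
```

```bash
python3 snap.py w2;  python3 - <<'E'
import cv2
s=cv2.imread('pics/w2.png')
cv2.imwrite('pics/w2c.png',cv2.resize(s[120:230,262:377],None,fx=5.2,fy=5.2,interpolation=cv2.INTER_CUBIC))
E
```

```text
2.7 [506.2  68.3 163.5] [ 0.39 -0.22  0.19]
```

View pics/w2.png

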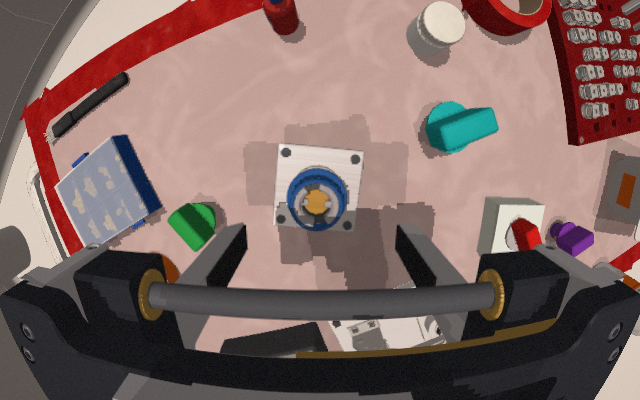

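View pics/w2c.png

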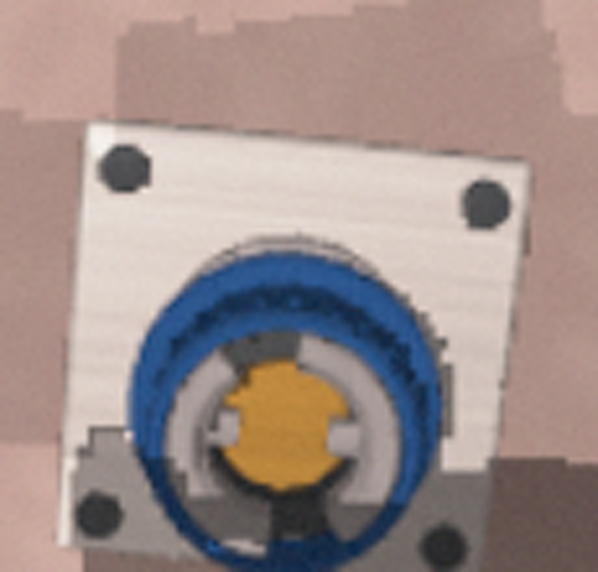

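The coupler is plain in view. Its mouth is at about crop (283,433), with dark keyways at crop (262,350) and (300,512). I'll overlay a model to get the centre and the clocking angle.

```bash
cat > ov.py <<'E'
from h import *
import pickle,sys
n=sys.argv[1];cx,cy,kd,z=[float(v) for v in sys.argv[2:6]];x0,y0,x1,y1=[int(v) for v in sys.argv[6:10]];S=5.2
st=pickle.load(open(n+'.pkl','rb'));im=cv2.imread(f'pics/{n}.png')[y0:y1,x0:x1]
im=cv2.resize(im,None,fx=S,fy=S,interpolation=cv2.INTER_CUBIC)
def dr(X,c,cl=True):
    p=wproj(np.array(X),st);p=((p-[x0,y0]+.5)*S-.5)
    cv2.polylines(im,[np.round(p*8).astype(np.int32)],cl,c,1,cv2.LINE_AA,3)
t=np.linspace(0,2*np.pi,60)[:-1]
ci=lambda r,z:np.c_[cx+r*np.cos(t),cy+r*np.sin(t),0*t+z]
dr(ci(12.75,75),(0,255,0));dr(ci(23,z),(0,255,255));dr(ci(28,z-25),(255,0,255))
k=np.radians(kd);e=np.array([np.cos(k),np.sin(k),0]);f=np.array([-e[1],e[0],0])
for s in (1,-1):
    for w in (4.5,-4.5):
        dr([np.array([cx,cy,75])+e*s*r+f*w for r in (12,18)],(0,0,255),False)
a=np.radians(-4);E=np.array([np.cos(a),np.sin(a),0]);F=np.array([-E[1],E[0],0])
dr([np.array([cx,cy,8])+45*(i*E+j*F) for i,j in((1,1),(1,-1),(-1,-1),(-1,1))],(255,255,0))
cv2.imwrite(f'pics/{n}_ov{sys.argv[10]}.png',im)
E
python3 - <<'E'
from h import *
import pickle
np.set_printoptions(precision=1,suppress=True)
st=pickle.load(open('w2.pkl','rb'));f=lambda x,y:(262+x/5.2-.4,120+y/5.2-.4)
P=[wonz(f(*p),75,st) for p in [(222,350),(300,335),(238,378),(303,360)]];print(np.array(P))
P=[wonz(f(*p),75,st) for p in [(163,435),(402,435),(283,330)]];print(np.array(P))
print('base',np.array([wonz(f(*p),8,st) for p in [(88,124),(527,160),(62,543)]]))
E
python3 ov.py w2 506 67 14 75 262 120 377 230 a
```

```text
[[523.1  81.   75. ]
 [525.6  68.6  75. ]
 [518.5  78.4  75. ]
 [521.6  68.1  75. ]]
[[508.9  90.6  75. ]
 [509.4  52.   75. ]
 [526.4  71.3  75. ]]
base [[554.3 111.2   8. ]
 [548.2  24.1   8. ]
 [467.  118.1   8. ]]
```

View pics/w2_ova.png

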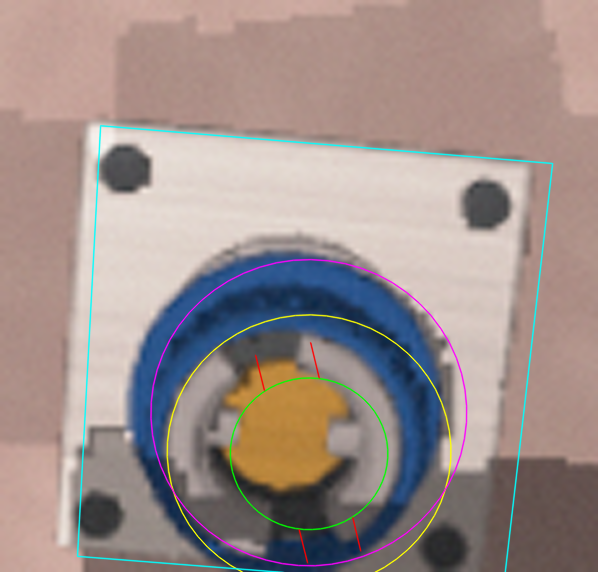

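```bash
python3 ov.py w2 509 71 13 75 262 120 377 230 b
```

```text
(no output)
```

View pics/w2_ovb.png

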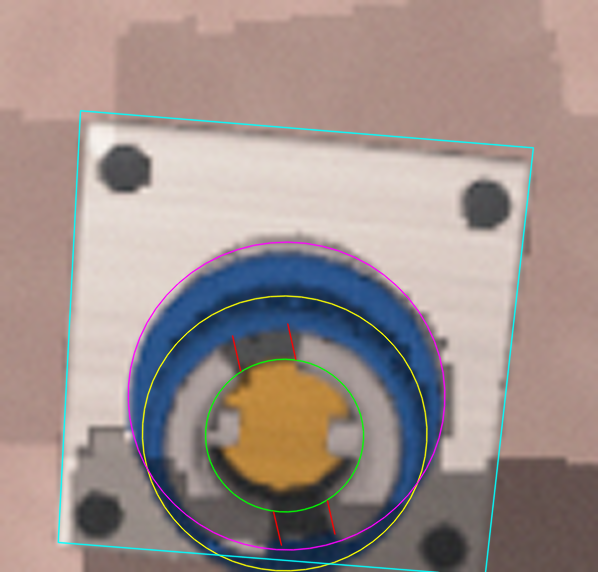

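```bash
python3 - <<'E'
from h import *
print(onz('scene',(243,165),15))
rel((507.5,70.3,70),-90)
E
```

```text
[472.10635913 193.24265933  15.        ]
t 2.75 pos [506.2  67.2 163.7] jaw -89.37 shift [-1.41 93.67 -3.18] yaw 0.6257640968710945 F [-0.53  0.3  -0.18] open 94.2
```

```bash
cat >> h.py <<'E'
def cmd():
    import json
    p=np.array([153.777,-631.562,222.478]);j=CJ0
    for x,y,z,w in json.load(open('cmds.json')):
        a=np.radians(j);tz=np.array([np.cos(a),np.sin(a),0]);ty=np.array([0,0,-1.]);tx=np.cross(ty,tz)
        p=p+x*tx+y*ty+z*tz;j-=w
    return p,j
CJ0=-76.34
E
echo '[[-290,-95,-225,0],[-118,137,-151,-23],[-179,17,-165,36]]' > cmds.json
python3 - <<'E'
from h import *
print(cmd())
L=[]
for i in range(4):
    viewer.snapshot('side');st=readout.get_state();L.append(st['eef_pos'])
print(np.array(L).round(2))
E
```

```text
(array([506.51703339,  69.39222716, 163.478     ]), -89.34)
[[506.23  66.84 163.78]
 [506.3   66.85 163.86]
 [506.35  67.08 163.85]
 [506.39  67.47 163.86]]
```

>>> send_rows([
  [-1, 5, -2.5, 0.6],
  [-1, 20, -2.5, 0.6],
  [-1, 38, -2.5, 0.6],
  [-1, 56, -2.5, 0.6],
  [-1, 70, -2.5, 0.6],
  [-1, 79, -2.5, 0.6],
  [-1, 85, -2.5, 0.6],
  [-1, 89, -2.5, 0.6],
  [-1, 92, -2.5, 0.6],
  [-1, 92, -2.5, 0.6],
], fingers=-0.35)

```text
time: 3.78
eef_pos: [507.3, 72.0, 71.4]
eef_rot: [0.0, -0.0, 0.707, -0.707]
contact_force: [-0.2, 0.3, 0.4]
opening: 63.6
```

```bash
python3 - <<'E'
from h import *
rel((507.5,70,70),-90)
cv2.imwrite('pics/s3.png',viewer.snapshot('side')[150:300,220:400].repeat(4,0).repeat(4,1)); cv2.imwrite('pics/w3.png',viewer.snapshot('wrist'))
rel((507.5,70,70),-90)
E
```

```text
t 3.7833 pos [507.3  72.   71.4] jaw -89.93 shift [-0.17  1.4   1.99] yaw 0.07069349198383179 F [-0.2   0.29  0.36] open 63.6
t 3.8833 pos [507.6  72.1  71.9] jaw -89.93 shift [0.12 1.95 2.08] yaw 0.0744068054228535 F [-0.16 -0.29  0.72] open 63.6
```

View pics/s3.png

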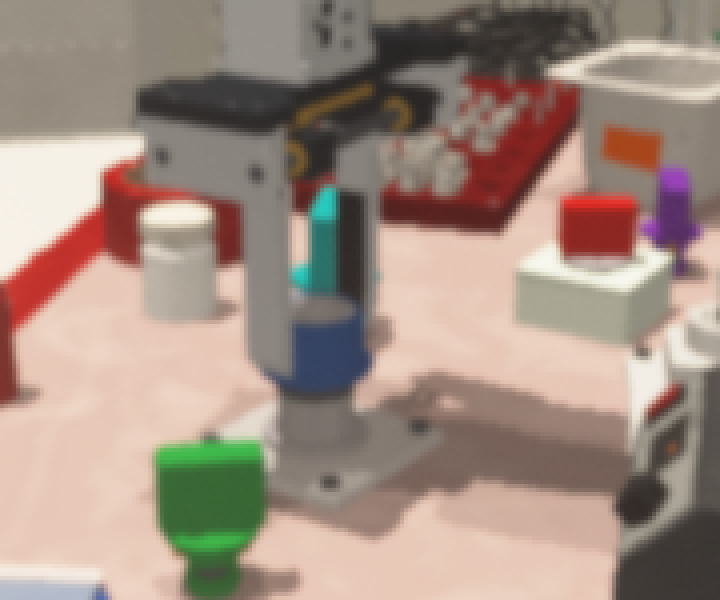

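View pics/w3.png

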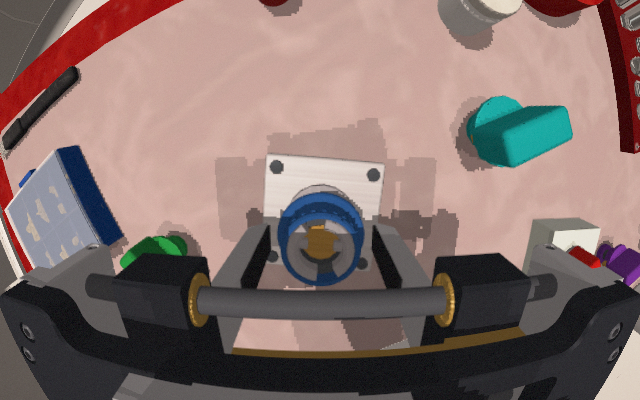

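The jaws straddle the sleeve evenly: the tips are at columns 268 and 373, the mouth centre near 321. I'll check the fore-aft centring in a crop.

```bash
python3 - <<'E'
from h import *
import pickle
st=readout.get_state(); st['eef_pos']=np.array([507.5,72.0,71.6]); pickle.dump(st,open('w3.pkl','wb'))
E
python3 ov.py w3 508 72 13 75 262 180 377 290 a
```

```text
(no output)
```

View pics/w3_ova.png

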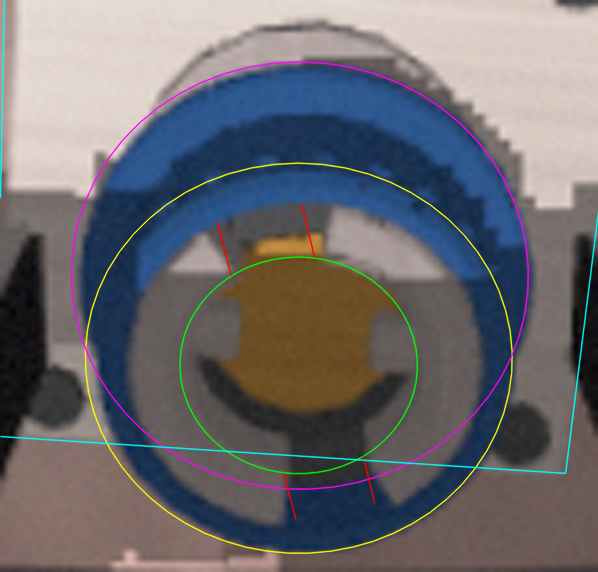

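The overlay fits with the coupler within about 1 mm of the TCP, keyways at about 13° to world x. I'll close on the ribs just above the flange.

>>> send_rows([
  [0, 1.5, 0, 0],
  [0, 1.5, 0, 0],
  [0, 1.5, 0, 0],
  [0, 1.5, 0, 0],
  [0, 1.5, 0, 0],
  [0, 1.5, 0, 0],
], fingers=0.4)

```text
time: 4.38
eef_pos: [507.4, 72.4, 70.2]
eef_rot: [0.001, -0.0, 0.707, -0.707]
contact_force: [-0.6, 1.7, 1.9]
opening: 45.3
```

>>> send_rows([
  [0, 1, 0, 0],
  [0, 2, 0, 0],
  [0, 3, 0, 0],
  [0, 4, 0, 0],
  [0, 5, 0, 0],
  [0, 6, 0, 0],
  [0, 7, 0, 0],
  [0, 8, 0, 0],
  [0, 8, 0, 0],
])

```text
time: 5.13
eef_pos: [507.4, 72.3, 61.8]
eef_rot: [0.001, -0.0, 0.707, -0.707]
contact_force: [-0.4, 2.8, 4.3]
opening: 45.4
```

>>> send_rows([
  [0, 1, 0, 0],
  [0, 1.5, 0, 0],
  [0, 2, 0, 0],
  [0, 2.5, 0, 0],
  [0, 2.5, 0, 0],
])

```text
time: 5.55
eef_pos: [507.4, 72.4, 60.1]
eef_rot: [0.001, -0.0, 0.707, -0.707]
contact_force: [-1.7, 2.0, 10.6]
opening: 45.3
```

>>> send_rows([
  [0, 0.5, 0, 0],
  [0, 1, 0, 0],
  [0, 1.5, 0, 0],
  [0, 1.5, 0, 0],
])

```text
time: 5.88
eef_pos: [507.5, 72.3, 60.0]
eef_rot: [0.001, -0.0, 0.707, -0.707]
contact_force: [-4.4, 2.9, 25.4]
opening: 45.3
```

Hard stop reached (25 N, no further travel). I'll ease off, open the fingers, lift and look.

>>> send_rows([
  [0, -1.5, 0, 0],
  [0, -1.5, 0, 0],
  [0, -1.5, 0, 0],
  [0, -1.5, 0, 0],
  [0, -1.5, 0, 0],
], fingers=-0.5)

```text
time: 6.3
eef_pos: [506.7, 71.7, 58.9]
eef_rot: [0.0, 0.001, -0.707, 0.707]
contact_force: [0.7, 0.1, -0.3]
opening: 70.3
```

>>> send_rows([
  [0, -5, 0, 0],
  [0, -15, 0, 0],
  [0, -35, 0, 0],
  [0, -60, 0, 0],
  [0, -80, 0, 0],
  [0, -95, 0, 0],
  [0, -100, 0, 0],
  [0, -100, 0, 0],
], fingers=-0.5)

```text
time: 6.97
eef_pos: [508.2, 72.3, 161.1]
eef_rot: [0.002, 0.001, 0.707, -0.707]
contact_force: [0.6, -0.5, -0.2]
opening: 70.2
```

```bash
python3 snap.py w4; python3 - <<'E'
from h import *
a=viewer.snapshot('side')[200:290,250:350]
b=cv2.imread('pics/w4.png')[120:230,262:377]
cv2.imwrite('pics/m4.png',np.hstack([cv2.resize(a,(400,360),interpolation=cv2.INTER_CUBIC),cv2.resize(b,(376,360),interpolation=cv2.INTER_CUBIC)]))
rel((464,-164,120),-56.5)
E
```

```text
6.9667 [508.2  72.3 161.1] [ 0.57 -0.48 -0.21]
t 7.0667 pos [506.8  72.  159.2] jaw -89.91 shift [ 43.14  39.26 235.98] yaw -33.412219902118 F [-0.07 -0.5  -0.45] open 70.6
```

View pics/m4.png

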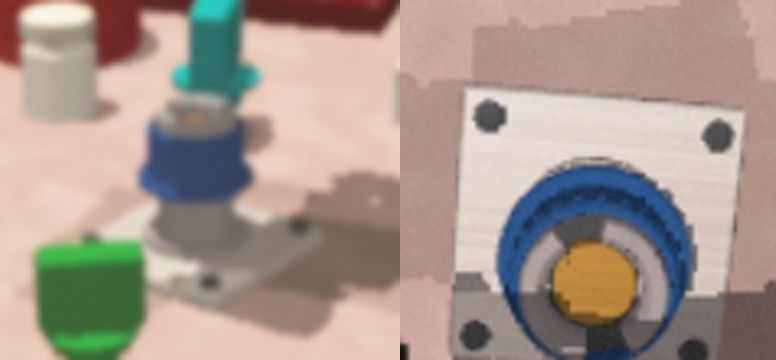

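The sleeve has latched back: the core stands proud of the blue sleeve and the dogs have left the bore. On to the plug.

>>> send_rows([
  [3, 0, 14, -2],
  [8, 0, 44, -7],
  [14, 0, 78, -12],
  [21, 0, 115, -18],
  [28, 0, 152, -24],
  [34, 0, 186, -29],
  [39, 5, 215, -33],
  [42, 12, 231, -33],
  [43, 20, 236, -33],
  [43, 20, 236, -33],
  [43, 20, 236, -33],
], fingers=-0.3)

```text
$.rows: bad value
```

>>> send_rows([
  [3, 0, 14, -2],
  [8, 0, 44, -7],
  [14, 0, 78, -12],
  [21, 0, 115, -18],
  [28, 0, 152, -24],
  [34, 0, 186, -29],
  [39, 5, 215, -33],
  [42, 12, 231, -33],
  [43, 20, 236, -33],
  [43, 20, 236, -33],
], fingers=-0.3)

```text
time: 7.9
eef_pos: [462.5, -164.8, 137.2]
eef_rot: [0.199, -0.202, 0.679, -0.677]
contact_force: [0.1, -0.3, -0.5]
opening: 61.1
```

```bash
python3 snap.py w5; python3 - <<'E'
from h import *
b=cv2.imread('pics/w5.png')[140:250,262:377]
cv2.imwrite('pics/m5.png',cv2.resize(b,None,fx=5.2,fy=5.2,interpolation=cv2.INTER_CUBIC))
rel((464,-164,60),-56.5)
E
```

```text
7.9 [ 462.5 -164.8  137.2] [ 0.09 -0.26 -0.53]
t 7.95 pos [ 463.5 -163.2  138. ] jaw -56.96 shift [-0.16 77.97  1.19] yaw -0.4603534475624542 F [-0.14  1.05  0.01] open 61.1
```

View pics/m5.png

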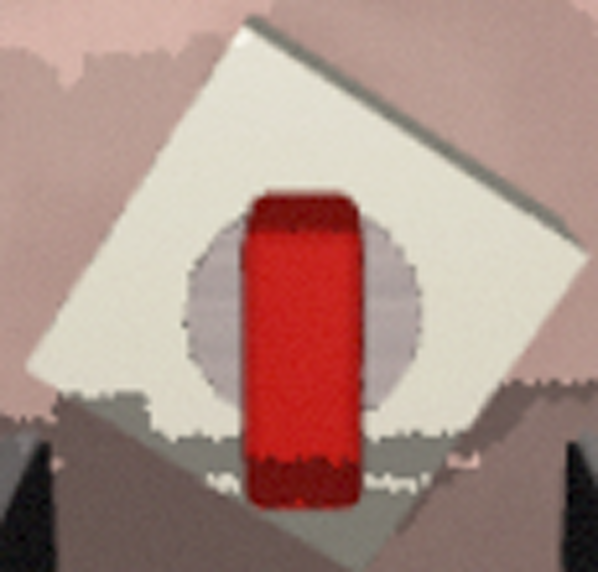

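```bash
python3 - <<'E'
from h import *
import pickle
np.set_printoptions(precision=2,suppress=True)
st=pickle.load(open('w5.pkl','rb'));p,M=toolpose(st)
f=lambda x,y:(262+x/5.2-.4,140+y/5.2-.4)
for q,z in [((245,234),73),((359,234),73),((362,508),73),((248,508),73),((303,370),73),((303,310),39)]:
    print(M.T@(wonz(f(*q),z,st)-p))
E
```

```text
[-23.29  64.19  -7.91]
[-23.3   64.13   8.45]
[18.76 64.26  9.26]
[18.79 64.32 -7.92]
[-2.95 64.22  0.4 ]
[-3.36 98.22  0.29]
```

>>> send_rows([
  [-1, 10, 0.5, 0],
  [-2.5, 25, 0.5, 0],
  [-2.5, 42, 0.5, 0],
  [-2.5, 56, 0.5, 0],
  [-2.5, 66, 0.5, 0],
  [-2.5, 72, 0.5, 0],
  [-2.5, 75, 0.5, 0],
  [-2.5, 77, 0.5, 0],
  [-2.5, 77, 0.5, 0],
], fingers=-0.3)

```text
time: 8.7
eef_pos: [467.2, -162.8, 62.5]
eef_rot: [-0.202, 0.201, -0.678, 0.678]
contact_force: [0.0, 0.4, -0.6]
opening: 61.5
```

```bash
python3 snap.py w6; python3 - <<'E'
from h import *
a=viewer.snapshot('side')[170:250,340:420]
b=cv2.imread('pics/w6.png')[160:270,262:377]
cv2.imwrite('pics/m6.png',np.hstack([cv2.resize(a,(370,370),interpolation=cv2.INTER_CUBIC),cv2.resize(b,(390,370),interpolation=cv2.INTER_CUBIC)]))
rel((464,-164,60),-56.5)
E
```

```text
8.7 [ 467.2 -162.8   62.5] [ 0.02  0.41 -0.58]
t 8.8 pos [ 467.4 -163.1   62.9] jaw -56.92 shift [ 3.33  2.94 -1.11] yaw -0.4174413544366473 F [ 0.17 -0.41 -0.02] open 60.8
```

View pics/m6.png

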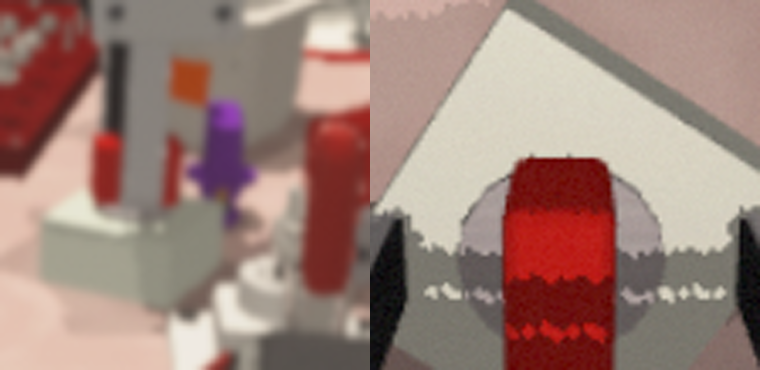

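```bash
python3 - <<'E'
from h import *
import pickle
np.set_printoptions(precision=2,suppress=True)
b=cv2.imread('pics/w6.png')[200:300,262:377]
cv2.imwrite('pics/m6b.png',cv2.resize(b,None,fx=5.2,fy=5.2,interpolation=cv2.INTER_CUBIC))
st=pickle.load(open('w6.pkl','rb'));p,M=toolpose(st)
f=lambda x,y:(262+x/3.38-.4,160+y/3.36-.4)
for q,z in [((133,212),73),((245,212),73),((192,245),39)]:
    print(M.T@(wonz(f(*q),z,st)-p))
E
```

```text
[-18.54 -10.49  -9.13]
[-18.55 -10.49   8.  ]
[-0.46 23.51 -0.41]
```

View pics/m6b.png

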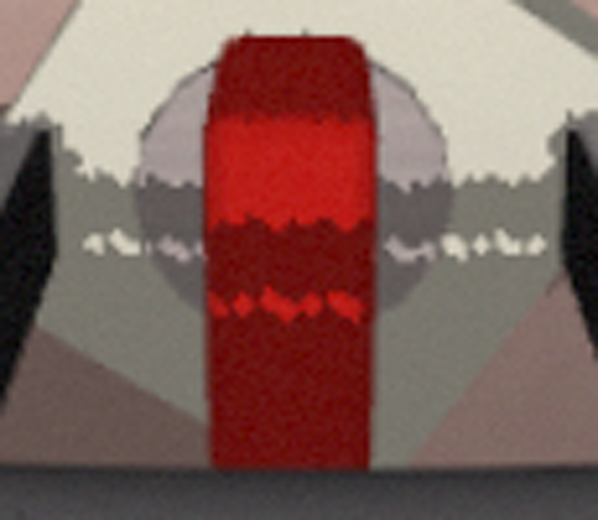

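>>> send_rows([
  [1, 0.5, -0.3, -0.4],
  [1.5, 1.5, -0.3, -0.4],
  [1.5, 1.5, -0.3, -0.4],
], fingers=-0.3)

```text
time: 9.05
eef_pos: [465.4, -163.9, 61.2]
eef_rot: [-0.204, 0.203, -0.677, 0.677]
contact_force: [0.5, 0.2, 0.0]
opening: 60.7
```

>>> send_rows([
  [0, 0, 0, 0],
  [0, 0, 0, 0],
  [0, 0, 0, 0],
  [0, 0, 0, 0],
  [0, 0, 0, 0],
  [0, 0, 0, 0],
  [0, 0, 0, 0],
], fingers=1)

```text
time: 9.63
eef_pos: [465.4, -163.6, 61.0]
eef_rot: [0.204, -0.204, 0.677, -0.677]
contact_force: [-0.7, 0.3, -0.5]
opening: 17.8
```

>>> send_rows([
  [0, -2, 0, 0],
  [0, -6, 0, 0],
  [0, -14, 0, 0],
  [0, -26, 0, 0],
  [0, -40, 0, 0],
  [0, -55, 0, 0],
  [0, -70, 0, 0],
  [0, -84, 0, 0],
  [0, -93, 0, 0],
  [0, -95, 0, 0],
])

```text
time: 10.47
eef_pos: [466.5, -164.0, 157.9]
eef_rot: [-0.205, 0.203, -0.676, 0.678]
contact_force: [-0.0, 0.0, -1.7]
opening: 17.6
```

```bash
python3 snap.py w7; python3 - <<'E'
from h import *
a=viewer.snapshot('side')[90:250,300:460]
b=cv2.imread('pics/w7.png')[120:320,220:420]
cv2.imwrite('pics/m7.png',np.hstack([cv2.resize(a,(400,400),interpolation=cv2.INTER_CUBIC),cv2.resize(b,(400,400),interpolation=cv2.INTER_CUBIC)]))
rel((508,71.8,156),-77)
E
```

```text
10.4667 [ 466.5 -164.   157.9] [-0.03  0.03 -1.67]
t 10.5667 pos [ 465.7 -163.8  156.4] jaw -56.53 shift [-165.24    0.4  -173.15] yaw 20.473764878543648 F [-0.51  0.02 -0.57] open 17.7
```

View pics/m7.png

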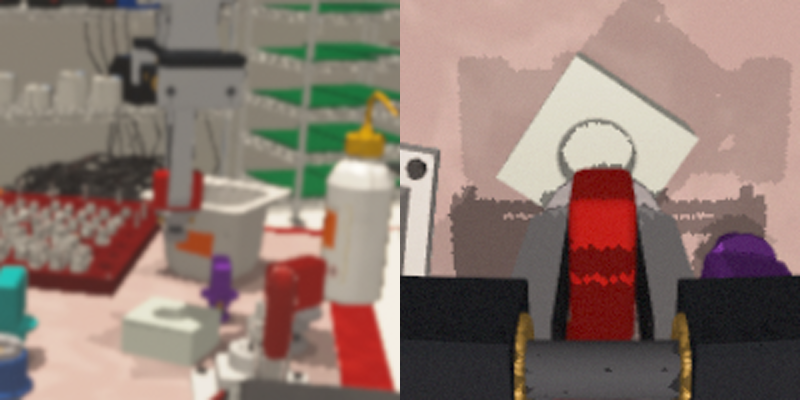

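```bash
python3 - <<'E'
from h import *
np.set_printoptions(precision=2,suppress=True)
b=cv2.imread('pics/w7.png')[190:300,262:377]
cv2.imwrite('pics/m7b.png',cv2.resize(b,None,fx=5.2,fy=5.2,interpolation=cv2.INTER_CUBIC))
c=viewer.camera_params('wrist');T=c['tool_from_camera'];m=c['mtx']
def toolpt(p,ty):
    u=(np.array(p)-m[:2,2])/m[0,0];th=np.linalg.norm(u);d=T[:3,:3]@np.r_[np.sin(th)*u/th,np.cos(th)];o=T[:3,3];return o+d*(ty-o[1])/d[1]
print(toolpt((305,223.5),-12),toolpt((337,223.5),-12), toolpt((305,222.9),-10.5))
E
```

```text
[-18.61 -12.    -6.95] [-18.61 -12.     9.43] [-18.43 -10.5   -7.03]
```

View pics/m7b.png

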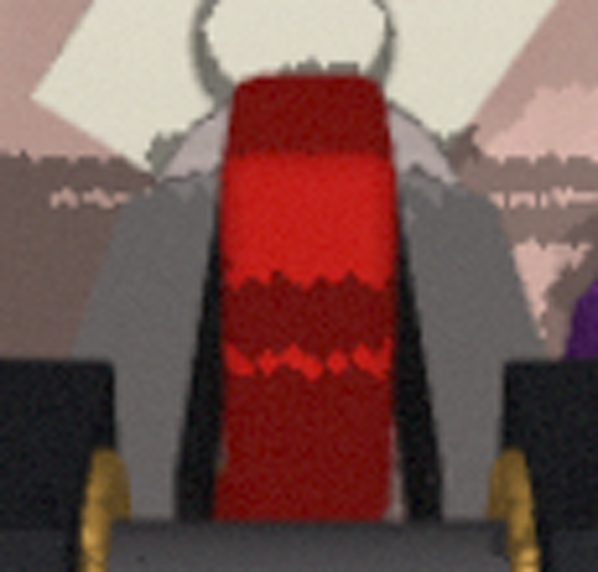

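>>> send_rows([
  [-10, 0, -10, 1],
  [-30, 0, -31, 4],
  [-55, 0, -57, 7],
  [-80, 0, -83, 10],
  [-105, 0, -109, 13],
  [-128, 0, -133, 16],
  [-147, 0, -153, 19],
  [-160, 0, -166, 20.5],
  [-166, 5, -172.5, 20.5],
  [-166.2, 10, -172.8, 20.5],
])

```text
time: 11.4
eef_pos: [508.6, 74.5, 145.0]
eef_rot: [0.081, -0.082, 0.703, -0.702]
contact_force: [-0.8, -0.6, -1.6]
opening: 17.8
```

>>> send_rows([
  [0, 3, 0, 0],
  [0, 6, 0, 0],
  [0, 6, 0, 0],
])

```text
time: 11.65
eef_pos: [507.9, 70.0, 139.0]
eef_rot: [-0.078, 0.08, -0.702, 0.703]
contact_force: [-0.2, 0.1, -1.1]
opening: 18.0
```

```bash
cat > chk.py <<'E'
from h import *
import sys
n=sys.argv[1]
s=viewer.snapshot('scene');cv2.imwrite(f'pics/{n}_sc.png',s)
d=viewer.snapshot('side');cv2.imwrite(f'pics/{n}_si.png',d)
a=cv2.resize(s[130:220,240:330],(400,400),interpolation=cv2.INTER_CUBIC);b=cv2.resize(d[190:280,255:345],(400,400),interpolation=cv2.INTER_CUBIC)
cv2.imwrite(f'pics/{n}.png',np.hstack([a,b]));rel((508,71.8,140),-77)
E
python3 chk.py m8
```

```text
t 11.75 pos [508.6  70.6 139.8] jaw -77.15 shift [ 0.31 -0.24 -1.35] yaw -0.1505403083315855 F [-0.42  0.08 -1.13] open 17.5
```

View pics/m8.png

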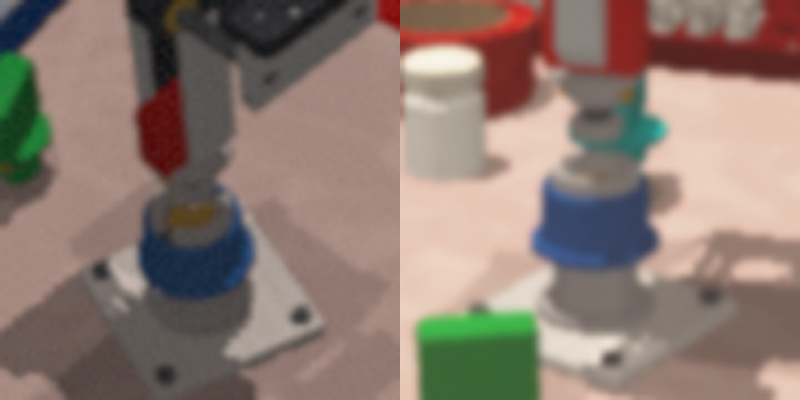

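```bash
cat > ov2.py <<'E'
from h import *
import sys
n=sys.argv[1];cx,cy,px,py,tz=[float(v) for v in sys.argv[2:7]]
t=np.linspace(0,2*np.pi,60)[:-1]
out=[]
for cam,suf,(x0,y0) in (('scene','_sc',(250,140)),('side','_si',(270,195))):
    S=8;im=cv2.resize(cv2.imread(f'pics/{n}{suf}.png')[y0:y0+70,x0:x0+50 if 0 else x0+50],None,fx=S,fy=S,interpolation=cv2.INTER_CUBIC)
    def dr(r,x,y,z,c):
        p=(proj(cam,np.c_[x+r*np.cos(t),y+r*np.sin(t),0*t+z])-[x0,y0]+.5)*S-.5
        cv2.polylines(im,[np.round(p*8).astype(np.int32)],True,c,1,cv2.LINE_AA,3)
    dr(18.5,cx,cy,75,(0,255,0));dr(28,cx,cy,43,(255,0,255))
    dr(12,px,py,tz,(0,0,255));dr(20,px,py,tz+25.5,(0,255,255));dr(20,px,py,tz+29.5,(0,255,255))
    out.append(im)
cv2.imwrite(f'pics/{n}_o.png',np.hstack(out))
E
python3 ov2.py m8 508 71 508 71 88
```

```text
(no output)
```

View pics/m8_o.png

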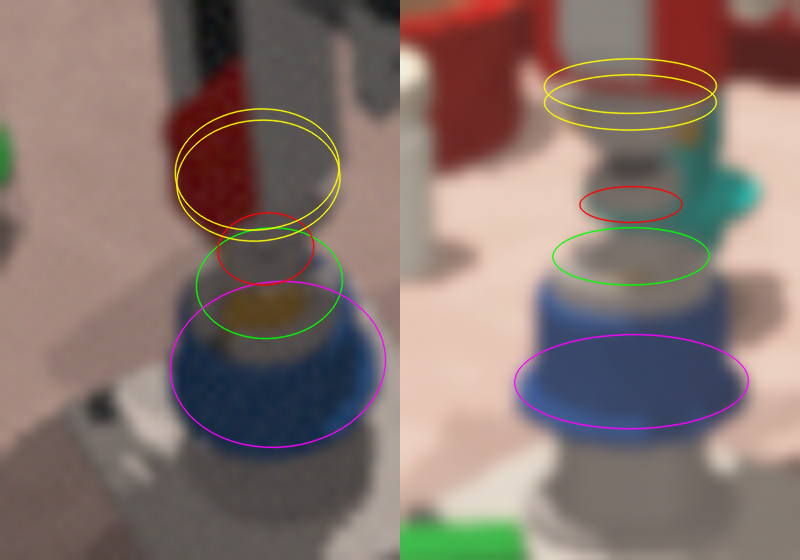

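```bash
python3 - <<'E'
import cv2,numpy as np
a=cv2.imread('pics/m8_sc.png')[160:195,262:300].astype(float);a=np.clip((a-20)*1.8,0,255).astype(np.uint8)
b=cv2.imread('pics/m8_si.png')[195:240,282:318].astype(float);b=np.clip((b-20)*1.3,0,255).astype(np.uint8)
cv2.imwrite('pics/m8z.png',np.hstack([cv2.resize(a,(430,400),interpolation=cv2.INTER_CUBIC),cv2.resize(b,(320,400),interpolation=cv2.INTER_CUBIC)]))
E
```

```text
(no output)
```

View pics/m8z.png

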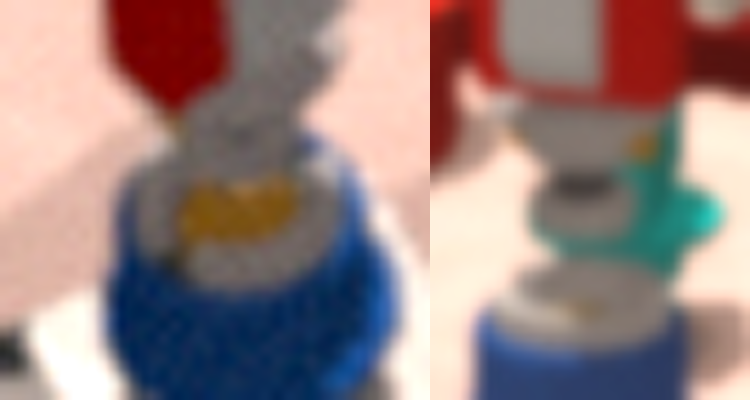

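The side camera lines the nose up with the mouth (both at column 586 in the crop). The scene camera does too, to about 0.6 mm. Next I'll lower gently into the bore.

>>> send_rows([
  [0, 2, 0, 0],
  [0, 4, 0, 0],
  [0, 6, 0, 0],
  [0, 8, 0, 0],
  [0, 9.5, 0, 0],
  [0, 11, 0, 0],
  [0, 12.5, 0, 0],
  [0, 14, 0, 0],
  [0, 15, 0, 0],
  [0, 15, 0, 0],
])

```text
time: 12.58
eef_pos: [508.7, 72.2, 124.8]
eef_rot: [-0.08, 0.08, -0.703, 0.703]
contact_force: [-0.1, -0.6, -1.2]
opening: 18.2
```

>>> send_rows([
  [0, 1, 0, 0],
  [0, 2, 0, 0],
  [0, 3, 0, 0],
  [0, 4, 0, 0],
  [0, 4, 0, 0],
])

```text
time: 13.0
eef_pos: [508.4, 72.3, 120.8]
eef_rot: [0.08, -0.08, 0.703, -0.703]
contact_force: [-0.6, 0.3, -0.3]
opening: 17.6
```

>>> send_rows([
  [0, 1, 0, 0],
  [0, 2, 0, 0],
  [0, 3, 0, 0],
  [0, 4, 0, 0],
  [0, 5, 0, 0],
  [0, 6, 0, 0],
  [0, 6, 0, 0],
])

```text
time: 13.58
eef_pos: [508.3, 72.4, 115.1]
eef_rot: [0.08, -0.08, 0.703, -0.702]
contact_force: [-3.5, 1.4, 4.0]
opening: 17.7
```

>>> send_rows([
  [0.2, 0, 0, 0],
  [0.3, 1, 0, 0],
  [0.3, 2, 0, 0],
  [0.3, 3, 0, 0],
  [0.3, 3, 0, 0],
])

```text
time: 14.0
eef_pos: [508.3, 72.4, 112.1]
eef_rot: [0.08, -0.08, 0.703, -0.702]
contact_force: [-3.3, 1.0, 2.8]
opening: 18.0
```

>>> send_rows([
  [0.3, 0.5, 0, 0],
  [0.3, 1, 0, 0],
  [0.3, 1.5, 0, 0],
  [0.3, 2, 0, 0],
  [0.3, 2, 0, 0],
])

```text
time: 14.42
eef_pos: [508.3, 72.4, 110.3]
eef_rot: [0.08, -0.08, 0.703, -0.702]
contact_force: [-4.2, 2.9, 6.6]
opening: 17.7
```

>>> send_rows([
  [0.2, 0.5, 0, 0],
  [0.2, 1, 0, 0],
  [0.2, 1, 0, 0],
])

```text
time: 14.67
eef_pos: [508.2, 72.4, 109.4]
eef_rot: [0.08, -0.08, 0.703, -0.702]
contact_force: [-2.7, 2.5, 7.5]
opening: 17.8
```

>>> send_rows([
  [0.2, 0.5, 0, 0],
  [0.2, 1, 0, 0],
  [0.2, 1, 0, 0],
])

```text
time: 14.92
eef_pos: [508.2, 72.5, 108.5]
eef_rot: [0.08, -0.08, 0.703, -0.702]
contact_force: [-3.4, 2.2, 7.8]
opening: 17.8
```

>>> send_rows([
  [0.2, 0.5, 0, 0],
  [0.2, 1, 0, 0],
  [0.2, 1.5, 0, 0],
  [0.2, 1.5, 0, 0],
])

```text
time: 15.25
eef_pos: [508.1, 72.5, 107.1]
eef_rot: [0.08, -0.08, 0.703, -0.702]
contact_force: [-4.6, 1.3, 8.3]
opening: 17.6
```

```bash
python3 - <<'E'
from h import *
st=readout.get_state();print(st['wrist_torque'].round(3))
E
python3 chk.py m9
```

```text
[ 0.587  0.889 -0.08 ]
t 15.35 pos [508.1  72.5 107. ] jaw -77.0 shift [  0.22 -32.95   0.62] yaw -0.002395597499329938 F [-3.23  2.86  7.47] open 17.9
```

View pics/m9.png

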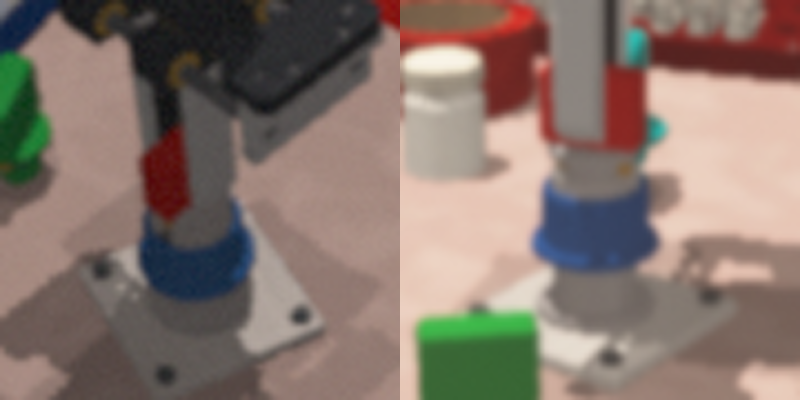

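```bash
python3 - <<'E'
import cv2,numpy as np
b=cv2.imread('pics/m9_si.png')[200:255,275:325].astype(float);b=np.clip((b-20)*1.3,0,255).astype(np.uint8)
a=cv2.imread('pics/m8_si.png')[185:240,275:325].astype(float);a=np.clip((a-20)*1.3,0,255).astype(np.uint8)
cv2.imwrite('pics/m9z.png',np.hstack([cv2.resize(a,(400,440),interpolation=cv2.INTER_CUBIC),cv2.resize(b,(400,440),interpolation=cv2.INTER_CUBIC)]))
from h import *
for z in (75,68,):print(z,proj('side',[[508,71.8,z]]))
for r in (12,16,):
  k=np.radians(193);print(proj('side',[[508+r*np.cos(k),71.8+r*np.sin(k),75]]),proj('side',[[508-r*np.cos(k),71.8-r*np.sin(k),75]]))
E
```

```text
75 [[298.16646125 226.59604871]]
68 [[298.18184954 230.03388329]]
[[304.15866536 227.35757959]] [[292.22706343 225.84122883]]
[[306.16792337 227.61293003]] [[290.25887842 225.59109823]]
```

View pics/m9z.png

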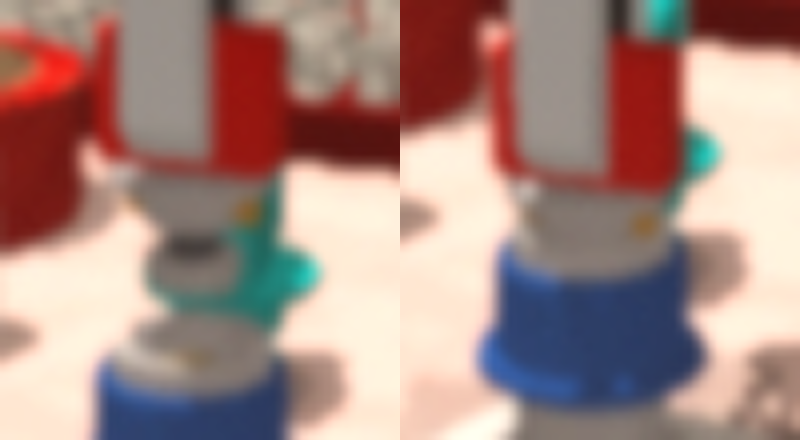

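The force has stayed flat near 8 N through the lug-landing height, and the brass lug is sinking to rim level. So the lugs are entering the keyways without any turning. I'll go on in small steps.

>>> send_rows([
  [0.2, 0.3, -0.1, 0],
  [0.2, 0.7, -0.1, 0],
  [0.2, 1, -0.1, 0],
  [0.2, 1, -0.1, 0],
])

```text
time: 15.68
eef_pos: [508.1, 72.5, 106.1]
eef_rot: [0.081, -0.079, 0.703, -0.702]
contact_force: [-3.3, 2.2, 7.9]
opening: 18.1
```

>>> send_rows([
  [0.1, 0.5, 0, 0],
  [0.1, 1, 0, 0],
  [0.1, 1.5, 0, 0],
  [0.1, 1.5, 0, 0],
])

```text
time: 16.02
eef_pos: [507.9, 72.4, 104.1]
eef_rot: [0.081, -0.079, 0.703, -0.702]
contact_force: [-1.6, 2.2, -1.4]
opening: 17.6
```

The vertical force dropped suddenly to about zero, which suggests the sleeve sprang. I'll look before doing anything else.

```bash
python3 chk.py m10; python3 - <<'E'
import cv2,numpy as np
b=cv2.imread('pics/m10_si.png')[200:255,275:325].astype(float);b=np.clip((b-20)*1.3,0,255).astype(np.uint8)
a=cv2.imread('pics/m10_sc.png')[150:205,260:310].astype(float);a=np.clip((a-20)*1.3,0,255).astype(np.uint8)
cv2.imwrite('pics/m10z.png',np.hstack([cv2.resize(a,(400,440),interpolation=cv2.INTER_CUBIC),cv2.resize(b,(400,440),interpolation=cv2.INTER_CUBIC)]))
E
```

```text
t 16.1167 pos [508.   72.4 104. ] jaw -77.0 shift [  0.06 -35.99   0.59] yaw -0.0015008816813946169 F [-2.15  3.2   1.84] open 17.9
```

View pics/m10z.png

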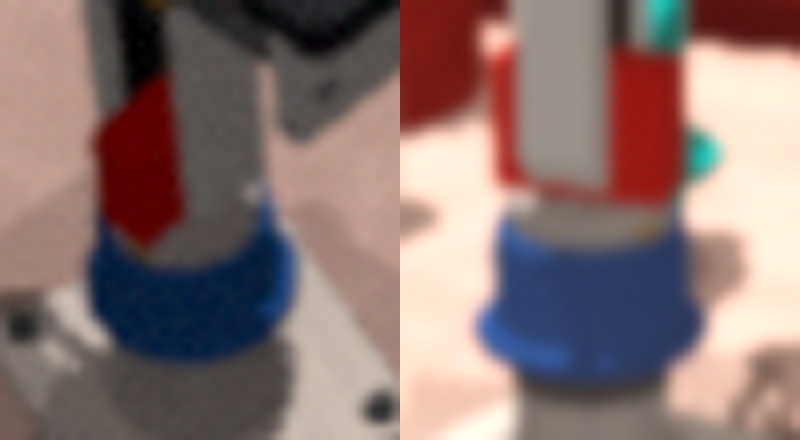

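```bash
python3 - <<'E'
import cv2,numpy as np
f=lambda n:cv2.resize(cv2.imread(n)[200:260,275:325],(266,320),interpolation=cv2.INTER_CUBIC)
cv2.imwrite('pics/m10c.png',np.hstack([f('pics/side0.png'),f('pics/m9_si.png'),f('pics/m10_si.png')]))
E
```

```text
(no output)
```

View pics/m10c.png

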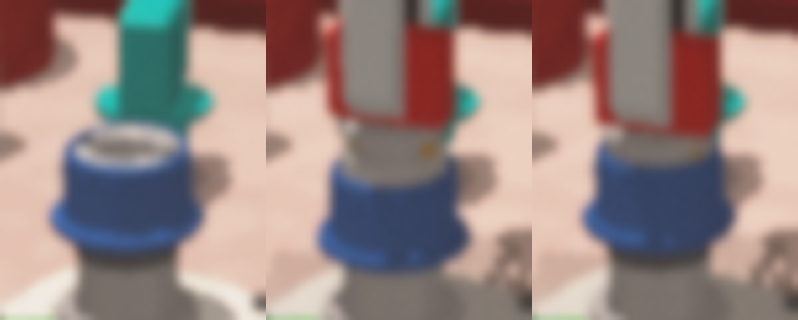

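>>> send_rows([
  [0, 0.3, 0, 0],
  [0, 0.6, 0, 0],
  [0, 0.9, 0, 0],
  [0, 0.9, 0, 0],
])

```text
time: 16.45
eef_pos: [508.0, 72.4, 103.3]
eef_rot: [0.081, -0.079, 0.703, -0.702]
contact_force: [-1.1, 3.9, 5.1]
opening: 17.9
```

```bash
python3 chk.py m11; python3 - <<'E'
import cv2,numpy as np
f=lambda n:cv2.resize(cv2.imread(n)[200:260,275:325],(266,320),interpolation=cv2.INTER_CUBIC)
cv2.imwrite('pics/m11c.png',np.hstack([f('pics/side0.png'),f('pics/m10_si.png'),f('pics/m11_si.png')]))
E
```

```text
t 16.55 pos [508.   72.4 103.3] jaw -77.0 shift [  0.06 -36.66   0.56] yaw -0.0038588246332409426 F [-1.25  3.42  4.84] open 17.9
```

View pics/m11c.png

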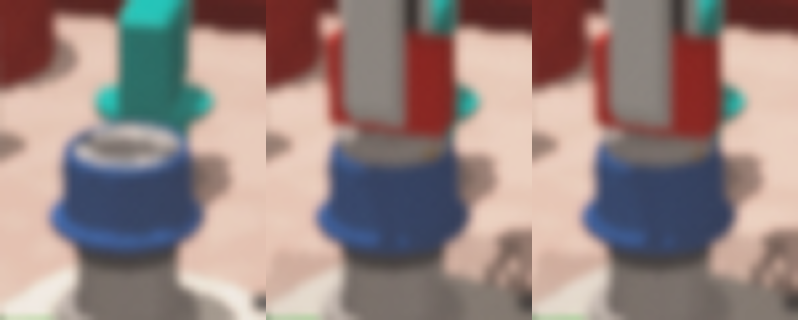

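```bash
python3 - <<'E'
import cv2,numpy as np
for n in ('side0','m9_si','m10_si','m11_si'):
    im=cv2.imread(f'pics/{n}.png').astype(float)
    s=(im[:,:,0]-im[:,:,2]) # blue minus red
    p=s[218:262,294:303].mean(1); m=p.max()/2
    i=np.where(p>m)[0]; lo=i[0];hi=i[-1]
    e=hi+(p[hi]-m)/(p[hi]-p[hi+1]); t=lo-(p[lo]-m)/(p[lo]-p[lo-1])
    print(n,'top',round(218+t,2),'bottom',round(218+e,2),round(m,1))
E
```

```text
side0 top 217.58 bottom 246.43 41.3
m9_si top 234.96 bottom 250.14 28.9
m10_si top 231.24 bottom 246.72 26.8
m11_si top 231.24 bottom 246.72 26.7
```

The sleeve's lower edge is back at row 246.7. It was 246.4 at the start and 250.1 when latched, so it is forward. Next, a light tug to test the lock.

>>> send_rows([
  [0, -0.6, 0, 0],
  [0, -1.2, 0, 0],
  [0, -1.8, 0, 0],
  [0, -1.8, 0, 0],
])

```text
time: 16.88
eef_pos: [507.7, 72.2, 104.2]
eef_rot: [0.08, -0.08, 0.703, -0.702]
contact_force: [3.1, 4.8, -8.7]
opening: 17.6
```

The lock holds: a 9 N upward pull and it doesn't come out. Relieve, release, retreat.

>>> send_rows([
  [0, 0.5, -0.2, 0],
  [0, 0.9, -0.2, 0],
  [0, 0.9, -0.2, 0],
])

```text
time: 17.13
eef_pos: [507.7, 72.2, 104.1]
eef_rot: [0.08, -0.08, 0.703, -0.703]
contact_force: [1.6, 3.9, -4.5]
opening: 17.7
```

>>> send_rows([
  [0, 0, 0, 0],
  [0, 0, 0, 0],
  [0, 0, 0, 0],
  [0, 0, 0, 0],
  [0, 0, 0, 0],
  [0, 0, 0, 0],
], fingers=-0.3)

```text
time: 17.63
eef_pos: [507.1, 71.8, 104.0]
eef_rot: [-0.08, 0.08, -0.702, 0.703]
contact_force: [0.2, 0.6, 0.1]
opening: 54.0
```

>>> send_rows([
  [0, -4, 0, 0],
  [0, -12, 0, 0],
  [0, -28, 0, 0],
  [0, -48, 0, 0],
  [0, -68, 0, 0],
  [0, -85, 0, 0],
  [0, -95, 0, 0],
  [0, -100, 0, 0],
  [0, -100, 0, 0],
])

```text
time: 18.38
eef_pos: [507.8, 72.2, 205.1]
eef_rot: [0.081, -0.079, 0.703, -0.703]
contact_force: [0.2, 0.7, 0.1]
opening: 61.4
```

```bash
python3 snap.py w12; python3 chk.py m12; python3 - <<'E'
import cv2,numpy as np
b=cv2.imread('pics/w12.png'); a=cv2.imread('pics/m12_si.png')[170:270,230:350]
cv2.imwrite('pics/m12b.png',np.hstack([cv2.resize(a,(360,300),interpolation=cv2.INTER_CUBIC),cv2.resize(b,(440,300))]))
for n in ('side0','m12_si'):
    im=cv2.imread(f'pics/{n}.png').astype(float)
    s=(im[:,:,0]-im[:,:,2]); p=s[218:262,294:303].mean(1); m=p.max()/2;i=np.where(p>m)[0];hi=i[-1]
    print(n,218+hi+(p[hi]-m)/(p[hi]-p[hi+1]))
E
```

```text
18.3833 [507.8  72.2 205.1] [0.24 0.68 0.07]
t 18.5333 pos [506.6  72.  203.2] jaw -77.02 shift [-1.4  63.19  0.48] yaw -0.019206470048956703 F [-0.58  0.3  -0.5 ] open 61.2
side0 246.43040293040292
m12_si 246.61063829787233
```

View pics/m12b.png

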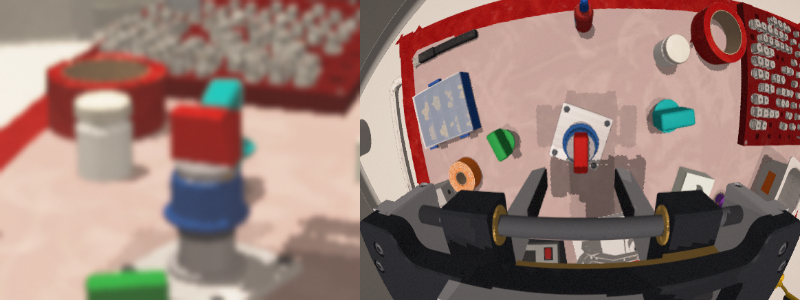

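View pics/m12_sc.png

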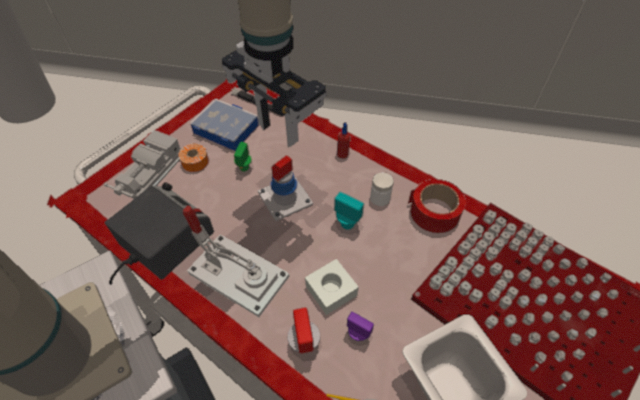

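The plug stands upright in the coupler with the sleeve forward (edge row 246.6; 246.4 at the start). The jar is at (381,189) and the bottle at (344,143) in the scene view, both where they began, and the gripper is clear. Handing in.

```bash
python3 - <<'E'
from rig import manip
print(manip.job_done())
E
```

```text
the job is handed in; nothing more can be done
None
```

The red plug is locked upright in the coupler, and I handed the job in at about 18.5 s. No verdict came back.

- **Sleeve:** I gripped it by the ribs and pulled it down 10 mm to its stop (25 N at the stop). It stayed back when released, and the picture showed the dogs clear of the bore.
- **Plug:** I took the small red plug from the park block and turned it to the keyway angle seen by the wrist camera, about 13° to world x. I lowered it in small steps at no more than about 8 N. The lugs went straight into the keyways, so I did not need to search by turning.
- **Lock:** At about 24 mm above the mouth the resistance fell away and the sleeve sprang forward.

**Last checks**
- The sleeve's lower edge is at row 246.6, against 246.4 at the start and 250.1 when latched back.
- The plug held against an upward pull of about 9 N.
- The plug is upright, and the gripper is open about 100 mm above it.
- By eye, the jar and the small red bottle have not moved.
- I did not press on to the hard stop after the sleeve sprang. The plug's height, about 24 mm and good to about 1 mm, is at the upper end of the stated 21 to 24 mm.
- Camera and arm-reading positions disagreed by 1 to 3 mm along the way, within the calibration and reading noise.

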